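Hold a cat figurine square in the marking jig

TASK

Swing the jig's red-tipped stop bar down until it rests in its notch in the fence. Then bring the terracotta cat, never tipped over, onto the jig's board, the back edge of its plinth flat against the fence and the plinth's left side up against the stop bar, and finish while holding it there with one firm diagonal push, at least 10 N into the fence and 10 N down onto the board. Do not let go, and leave the white cat and all other things where they are.

Things in the scene. Friction and masses are not known exactly. Their poses are not given: they have to be found in the camera images.
- jig: marking jig fixed to the table, a white laminate board 200 mm (x) by 280 mm (y) on wooden cleats, its top 30 mm above the table. Origin on the table under the board's centre; x points away from the robot towards the fence, y to the left along the fence, z up
- board: the jig's white laminate board, 18 mm thick, smooth and slippery (friction about 0.2); origin in the centre of its underside; axes as the jig's
- fence: dark waxed wood fence (friction about 0.2) along the board's far edge, 25 mm thick, rising 40 mm above the board; its face towards the robot is at jig x = +75 mm, from jig y = -140 to +98 mm. Left of it is the 20 mm notch for the stop bar, then a short dark block. Origin in the centre of its underside; axes as the jig's
- corner (a point): the inner corner where the fence's face, the board's top and the right-hand face of the closed stop bar meet (jig x 75, y 100, z 30 mm); axes as the jig's, so the seated cat lies at negative x and negative y from here
- stop_bar (a joint): angle of the stop bar, rad: 0 = down, resting in the notch; 1.57 = upright; starts 1.0 to 1.45. 16 x 16 mm aluminium bar with red tip, 188 mm from hinge to tip, swinging in the jig's x-z plane. Stays where left above about 0.8, tends to fall shut below; pushed from the robot's side takes about 1 N. Closed, it fills jig y = 100 to 116 mm, 8 to 24 mm above the board
- bar_hinge (a point): hinge axis of the stop bar (the axis runs along jig y), jig x -86, y 108, z 46 mm
- bar_push (a point): point on the stop bar's upper (robot-side) face, on its centre line, 130 mm from the hinge; moves with the bar
- cat_centre (a point): middle of the body of the terracotta cat figurine (0.4 to 0.63 kg), 55 mm above the underside. Plinth 80 (x) x 120 (y) x 24 mm high; body above it 44 (x) x 40 (y) mm, straight sides from 24 to 77 mm, head to 83, ears to 96 mm; grip across y. x points out of the cat's back, -x is its face, y is left seen from the face side, z up
- cat: the same terracotta cat; origin in the centre of the plinth's underside; axes as cat_centre
- back_left (a point): back left bottom corner of the terracotta cat's plinth (cat x +40, y +60, z 0 mm); belongs at the corner
- back_right (a point): back right bottom corner of the terracotta cat's plinth (cat x +40, y -60, z 0 mm); belongs against the fence
- white_cat: white-glazed cat figurine, same size and shape as the terracotta one; not the one wanted; leave alone
- mug: blue mug, 85 mm tall; leave alone
- jar: amber jar, 66 mm across, 90 mm tall; leave alone
- spatula: spatula lying on the table; leave alone
- brush: brush lying on the table; leave alone
- batten: wooden batten 260 x 30 x 10 mm lying on the table; leave alone
- bowl: white bowl, 100 mm across, 45 mm tall; leave alone
There are look-alikes about, which are no part of the job. Several things look just like the cat: the one meant starts farthest from the robot's base.

How it is judged (in metres and radians):
On the way, in this order (a step that is already met when the one before it is completed fails the run):
1. the stop bar rests in its notch (value of joint stop_bar below 0.05 rad), for 0.2 s.
2. the terracotta cat is pressed against the fence and the board together, up to the stop bar (value of joint stop_bar below 0.05 rad and contact force between cat and fence above 4 N and contact force between cat and board above 9 N and x of each of back_left, back_right in the frame of corner above -0.004 m and y of back_left in the frame of corner above -0.004 m and z of each of back_left, back_right in the frame of corner below 0.003 m and angle between cat_centre's own z axis and vertical below 0.05 rad), for 0.3 s.
At the end, for the whole second after the job is handed in: Finishes holding, for the last second: stop bar in its notch (0.05 rad); plinth's back corners within 4 mm of the fence and 3 mm of the board, left side within 4 mm of the bar, cat upright (0.05 rad); over 4 N on the fence, over 9 N on the board, weight included (all of step 2); the arm keeps its last pose, push and grip.
It fails at once if the terracotta cat tips over (angle between cat_centre's own z axis and vertical above 0.6 rad).
It fails at once if the white cat or another bystander is moved by more than 30 mm (distance of any of white_cat, mug, jar, spatula, brush, batten, bowl from where it was at the start of the episode above 0.03 m).
It also fails if it takes over 61 s, if anything falls off the work surface, if the arm or the gripper's body presses on something with over 40 N, if the wrist force passes 120 N, or if a joint passes its speed limit or range.

ROBOT

A 7-joint arm with a two-finger parallel gripper is mounted at the origin on the work surface. World frame = base frame: x ahead of the robot, y to its left, z up, the work surface at z = 0. Lengths are in mm, angles in rad, forces in N, time in s.
With the tool pointing down it reaches from about 350 to 900 mm from the base axis. Payload 19.9 kg.
Tool frame: the origin (TCP) lies at the very end of the fingers, on their centre line; the grasp point (between the pads) lies 19 mm behind it; x points along the fingers, z is the direction in which the jaws open and shut, and the axes are right-handed (so a half turn about x gives the same grasp; the last joint's range is limited). The gripper opens to 85 mm and grips with 20 to 120 N. Pads are 22 mm wide; open, the fingers measure 114 mm over their backs; the gripper's body (76 mm by 85 mm) begins 54 mm behind the grasp point. The pads swing forward as they close: fully open they stand 13 mm farther back than shut.
Start: joints at [-1.308, 0.417, -0.01, 1.614, 0.005, 1.111, -0.053], TCP at [186.957, 596.363, 231.26] pointing down, gripper open.
Joint ranges: [-2.81, 2.81], [-0.39, 2.02], [-1.27, 1.25], [0.06, 2.57], [-1.19, 4.33], [0.19, 2], [-2.82, 2.82]. Speed limits (rad/s): [1.89, 1.89, 2.39, 2.39, 3.01, 3.01, 3.01].

INTERFACE

Orientations are given as a rotation vector (axis times angle).
In Python, from cell import bot gives the robot as it stands. The module is installed in compiled form; this text tells all that it offers.
- The arm moves only by the shell command python3 -m jog 'ROWS' [FORCE]. ROWS is JSON, a list of rows, each an object of numbers: "x", "y", "z": the shift along the world's x, y, z in mm; "ax", "ay", "az": the turn, a rotation vector about the world's x, y, z in degrees; "fingers": the closure in counts, from 0 (fully open) to 255 (shut). A call has 1 to 20 rows; each row is the pose to reach, as a shift and turn from the pose commanded when the call began; what a row does not reach only later rows make up. A row lasts 1/10 s, in which the tool goes at most 50 mm and 8.59 degrees, less where a joint would pass 70% of its speed; a pose out of reach is approached as far as the arm can. A call with a gripper value outside its range is refused whole. The fingers move at their own pace and stop on an object; FORCE is the grip in N (left out, the last holds). Time passes only in rows, so rows that repeat a pose let the fingers close. It gives the time, the measured TCP pose, the force and the opening at its end, in the units of the state.
- bot.state(): the state, without advancing time (a new reading comes with each control period).
- bot.camera(name): name is "side" or "top"; returns a dict with "frame" (384x512x3 uint8, red, green, blue), "range_z" (384x512 float32, mm along the optical axis (not along the pixel's ray), 0 where there is no reading), "mtx" (3x3 intrinsics, pixels), "dist_coeffs" ([k1, k2, p1, p2, k3] as OpenCV has them; the pictures are not rectified), "xyz" and "rotation" of the camera in the world. Camera axes: x right, y down, z forward; pixel columns grow to the right and rows downward; lengths in mm; the calibration is good to about 2 mm. A picture is of the moment at which its call begins.
- bot.hand_in(): hands the job in, once; it reports no verdict.
The state is a dict: "t": time; "qpos": joint angles; "qvel": joint speeds; "effort": joint torques, N m; "eef_pos": TCP position; "ee_rot": TCP orientation; "ft_force": force on the tool from outside, world axes, zero at the start; "moment": the same for the moment, N m; "width": opening from 0.0 (shut) to 1.0 (fully open).
Only numpy, scipy, OpenCV 4.12 (cv2) and the standard library are available. Lean on these libraries where they do the work, as an engineer would, in place of code of your own. Each camera call takes 0.05 s, during which the arm holds its last target. There are 200 camera calls.

## Working session

There is one attempt and no reset: what is moved stays moved. The work goes in short steps, Python scripts to look and compute and a shell command to move; the robot and the scene stay as the last step left them, time stands still between calls to the robot, and variables do not carry over. Pictures are saved under pics/ and viewed, about 8 in all and at most 12, crops included, and the job is handed in when it is done.

```bash
mkdir -p pics
cat > h.py <<'E'
import numpy as np, cv2
from cell import bot
def cam(n):
    c=bot.camera(n)
    return {k:(np.array(v) if k!='name' else v) for k,v in c.items()}
def R(c):
    r=np.array(c['rotation'],float)
    return r if r.shape==(3,3) else cv2.Rodrigues(r)[0]
def pts(c,uv):
    "depth-based world points of pixels"
    uv=np.array(uv,float).reshape(-1,1,2)
    n=cv2.undistortPoints(uv,c['mtx'].astype(float),c['dist_coeffs'].astype(float))[:,0]
    d=np.array([c['range_z'][int(v),int(u)] for u,v in uv[:,0]])
    p=np.c_[n,np.ones(len(n))]*d[:,None]
    return p@R(c).T+c['xyz']
def plane(c,uv,z):
    uv=np.array(uv,float).reshape(-1,1,2)
    n=cv2.undistortPoints(uv,c['mtx'].astype(float),c['dist_coeffs'].astype(float))[:,0]
    r=np.c_[n,np.ones(len(n))]@R(c).T
    return c['xyz']+r*((z-c['xyz'][2])/r[:,2])[:,None]
E
python3 - <<'E'
from h import *
for n in('top','side'):
    c=cam(n); print(n,c['xyz'],c['rotation'],c['mtx'].tolist(),c['dist_coeffs'])
    np.savez(f'{n}0.npz',**c)
    cv2.imwrite(f'pics/{n}0.png',cv2.resize(c['frame'][:,:,::-1],(800,600)))
print(bot.state())
E
```

```text
top [ 403.1716049    -6.59335902 1561.64997941] [-2.14262628  2.20395816 -0.12920409] [[474.04642519583837, 0.0, 258.0763745394611], [0.0, 474.04642519583837, 194.3080165182623], [0.0, 0.0, 1.0]] [-0.02347683  0.          0.          0.          0.        ]
side [   60.32266477 -1089.91439289   689.33301863] [-2.00226032  0.44181459 -0.24148399] [[432.71462581110285, 0.0, 254.19672918013651], [0.0, 432.71462581110285, 190.96058730589303], [0.0, 0.0, 1.0]] [0.03551007 0.         0.         0.         0.        ]
{'t': 0.1, 'qpos': array([-1.30851138,  0.41789415, -0.01029975,  1.61407762,  0.00464222,
        1.11071368, -0.05298348]), 'qvel': array([ 1.37451445e-03, -2.04471910e-03,  1.88568997e-03, -1.45465955e-03,
       -1.44288755e-04, -3.27413189e-05, -6.63769628e-04]), 'effort': array([ 2.74302321e-03, -8.65823436e+01,  6.79674838e-01, -4.35639346e+01,
        1.91881199e-02,  4.79074137e-03, -1.92524929e-06]), 'eef_pos': array([186.86391705, 596.09812113, 230.75068077]), 'ee_rot': array([-0.98322825,  1.33859845,  0.98213282]), 'ft_force': array([-0.03612433,  0.40531791,  0.04595706]), 'moment': array([-0.01375898, -0.00876582,  0.02019879]), 'width': 0.9992895466548553}
```

View pics/top0.png

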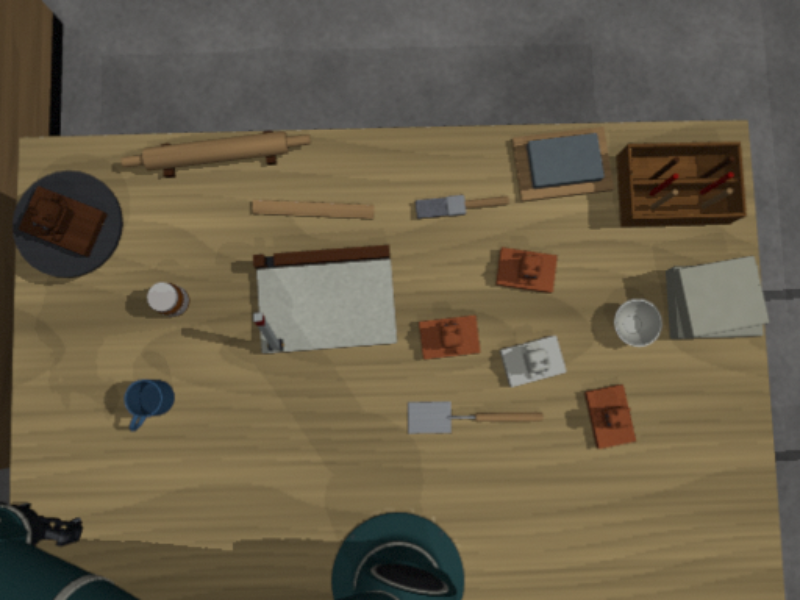

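View pics/side0.png

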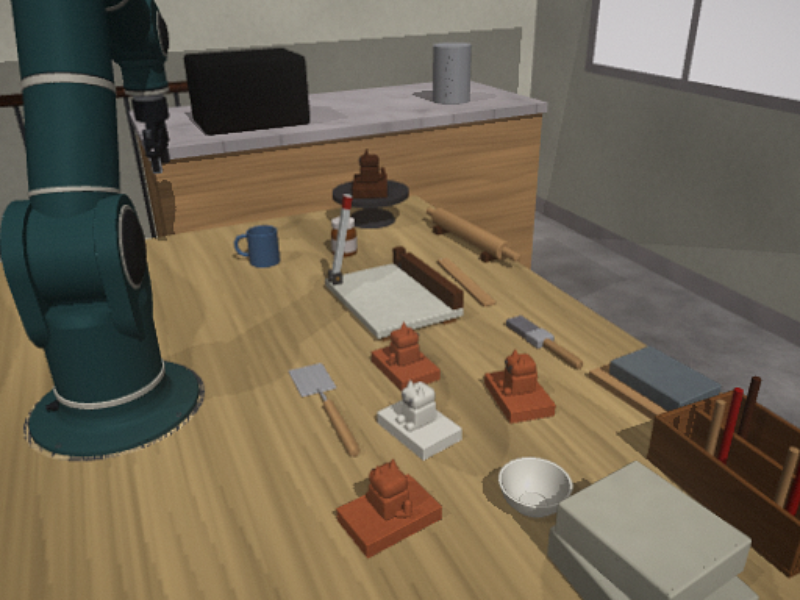

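Top view (800x600 px): terracotta cats are at (526,270), (449,337) and (610,416). A darker brown one sits on a cake stand at (60,222). The jig is at (325,300) with its bar at (268,335). Next I measure the candidates and enlarge them.

Run:
```python
from h import *
c=dict(np.load('top0.npz')); s=dict(np.load('side0.npz'))
f=c['frame']; hsv=cv2.cvtColor(f,cv2.COLOR_RGB2HSV)
m=((hsv[:,:,0]<10)|(hsv[:,:,0]>174))&(hsv[:,:,1]>140)&(hsv[:,:,2]>50)
n,l,st,ce=cv2.connectedComponentsWithStats(m.astype(np.uint8))
for i in range(1,n):
    if st[i,4]<200: continue
    v,u=np.nonzero(l==i); P=pts(c,np.c_[u,v])
    pl=P[(P[:,2]>15)&(P[:,2]<35)]
    body=P[P[:,2]>60]
    rr=cv2.minAreaRect((pl if len(pl)>20 else P)[:,:2].astype(np.float32))
    col=np.median(f[l==i],0)
    print(i,ce[i].round(),st[i,4],'col',col,'rect',np.round(rr[0]),np.round(rr[1]),round(rr[2],1),'dist',np.hypot(*rr[0]).round(),'zmed',np.median(P[:,2]).round(),'body',body[:,:2].mean(0).round(1) if len(body) else None,'ztop',P[:,2].max().round())
# board
w=(hsv[:,:,1]<60)&(hsv[:,:,2]>110)
n,l,st,ce=cv2.connectedComponentsWithStats(w.astype(np.uint8))
for i in range(1,n):
    if st[i,4]<1500: continue
    v,u=np.nonzero(l==i); print('white',ce[i].round(),st[i]); P=pts(c,np.c_[u,v]); q=P[abs(P[:,2]-30)<6]
    if len(q)>500:
        rr=cv2.minAreaRect(q[:,:2].astype(np.float32)); print(rr,np.median(q[:,2]))
        print(cv2.boxPoints(rr))
a=cv2.resize(f[140:200,255:375],None,fx=5,fy=5,interpolation=3)   # cats
b=cv2.resize(f[150:235,150:260],None,fx=5,fy=5,interpolation=3)   # jig
d=cv2.resize(s['frame'][90:150,205:270],(300,277))
d2=cv2.resize(s['frame'][200:275,235:360],(300,180))
can=np.zeros((600,800,3),np.uint8)
can[:250,:500]=cv2.resize(a,(500,250)); can[250:600,:453]=cv2.resize(b,(453,350)); can[:277,500:]=d; can[300:480,500:]=d2
cv2.imwrite('pics/crop.png',can[:,:,::-1])
```

```text
white [464. 190.] [ 432  164   60   51 2307]
white [210. 195.] [ 163  166   91   59 4415]
((565.522705078125, 130.79412841796875), (175.17393493652344, 280.41156005859375), 2.730955123901367) 30.13139554903387
[[471.35498  266.6675  ]
 [484.71545  -13.425605]
 [659.6904    -5.079254]
 [646.32996  275.01385 ]]
```

View pics/crop.png

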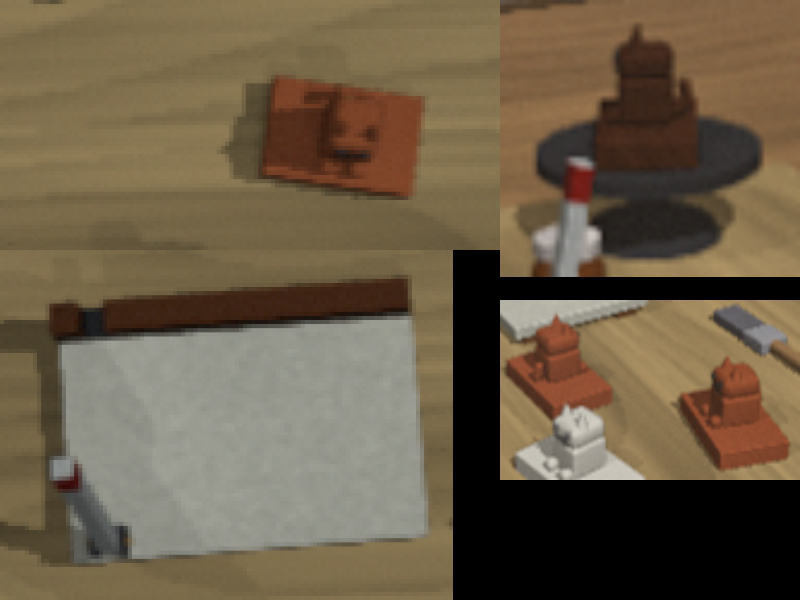

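Crop: the upper-left panel shows the terracotta cat at (526,270) in the full view, with its face towards the robot. The cake-stand figure is dark chocolate brown and blockier. My mask missed the terracotta, so I'm fixing it.

Run:
```python
from h import *
c=dict(np.load('top0.npz'))
f=c['frame']; hsv=cv2.cvtColor(f,cv2.COLOR_RGB2HSV)
print(hsv[172,345],hsv[216,280],hsv[140,38],f[172,345],f[140,38])
m=(f[:,:,0]>1.75*f[:,:,1].astype(float))&(f[:,:,0]>40)
n,l,st,ce=cv2.connectedComponentsWithStats(m.astype(np.uint8))
for i in range(1,n):
    if st[i,4]<200: continue
    v,u=np.nonzero(l==i); P=pts(c,np.c_[u,v]); z=P[:,2]
    pl=P if z.min()>60 else P[(z>17)&(z<33)]
    body=P[z>z.max()-40]
    rr=cv2.minAreaRect(pl[:,:2].astype(np.float32))
    print(i,ce[i].round(),st[i,4],np.median(f[l==i],0),'rect',np.round(rr[0],1),np.round(rr[1],1),round(rr[2],1),'dist',np.hypot(*rr[0]).round(),'z',np.percentile(z,[2,50,98]).round(),'body',body[:,:2].mean(0).round(1))
# red tip & bar from depth
v,u=np.mgrid[190:232,155:190]; P=pts(c,np.c_[u.ravel(),v.ravel()]); P=P[P[:,2]>45]
print(np.round(P[np.argsort(P[:,2])][::6]))
# fence
v,u=np.mgrid[150:175,155:255]; P=pts(c,np.c_[u.ravel(),v.ravel()]); P=P[(P[:,2]>62)&(P[:,2]<78)]
print('fence',cv2.minAreaRect(P[:,:2].astype(np.float32)),cv2.boxPoints(cv2.minAreaRect(P[:,:2].astype(np.float32))))
```

```text
[ 10 166  92] [  9 179  80] [ 11 170  45] [92 51 32] [45 26 15]
41 [336. 172.] 809 [111.  60.  36.] rect [ 631.5 -289.8] [115.9  79.1] 80.2 dist 695.0 z [17. 26. 88.] body [403.2  -6.6]
52 [287. 215.] 808 [116.  63.  38.] rect [ 494.3 -121.8] [ 75.4 114.5] 5.0 dist 509.0 z [17. 26. 88.] body [403.2  -6.6]
54 [390. 266.] 864 [117.  63.  38.] rect [ 321.4 -449.6] [115.8  80.1] 9.9 dist 553.0 z [18. 26. 89.] body [403.2  -6.6]
[[ 488.  251.   47.]
 [ 485.  251.   49.]
 [ 484.  225.   52.]
 [ 497.  221.   55.]
 [ 493.  224.   58.]
 [ 481.  246.   59.]
 [ 481.  239.   62.]
 [ 484.  237.   72.]
 [ 486.  230.   77.]
 [ 486.  235.   83.]
 [ 494.  227.   96.]
 [ 491.  242.  102.]
 [ 497.  228.  112.]
 [ 496.  230.  117.]
 [ 505.  228.  130.]
 [ 498.  230.  134.]
 [ 510.  228.  144.]
 [ 503.  230.  151.]
 [ 515.  228.  160.]
 [ 511.  228.  166.]
 [ 513.  229.  176.]
 [ 522.  227.  183.]
 [ 510.  238.  189.]
 [ 517.  228.  197.]
 [ 514.  229.  205.]
 [ 514.  232.  209.]
 [ 516.  242.  217.]
 [ 530.  229.  222.]
 [ 524.  234.  225.]
 [ 532.  231.  228.]
 [ 529.  236.  229.]
 [ 524.  239.  231.]
 [ 521.  239.  233.]
 [ 403.   -7. 1562.]]
fence ((664.7454833984375, 135.4556884765625), (27.022249221801758, 278.8467712402344), 2.87931489944458) [[644.24786   274.02435  ]
 [658.25494    -4.4703827]
 [685.2431     -3.112976 ]
 [671.236     275.38177  ]]
```

The four candidates, in 512-px image pixels:

| Candidate | Distance from base | Note |
|---|---|---|
| (336,172) | 695 mm | terracotta |
| (287,215) | 509 mm | terracotta |
| (390,266) | 553 mm | terracotta |
| (38,140) | farther | dark chocolate, on a cake stand, so not terracotta and not one of the "just alike" |

The target is (336,172), at world (631,-290) with yaw -9.8°. The jig origin is about (577.6,131.3) with yaw 2.8°, and the bar angle is about 1.36.

The first move goes behind the bar, with fingers shut.

```bash
python3 - <<'E'
from h import *
s=bot.state(); print(cv2.Rodrigues(s['ee_rot'])[0].round(3))
E
python3 -m jog '[{"z":40,"fingers":255},{"x":30,"y":-50,"z":40,"fingers":255},{"x":60,"y":-100,"z":40,"fingers":255},{"x":90,"y":-150,"z":40,"fingers":255},{"x":120,"y":-200,"z":40,"fingers":255},{"x":150,"y":-250,"z":40,"fingers":255},{"x":180,"y":-300,"z":40,"fingers":255},{"x":210,"y":-350,"z":30,"fingers":255},{"x":240,"y":-362,"z":0,"fingers":255},{"x":255,"y":-362,"z":-50,"fingers":255},{"x":258,"y":-362,"z":-80,"fingers":255},{"x":258,"y":-362,"z":-80,"fingers":255},{"x":258,"y":-362,"z":-80,"fingers":255},{"x":258,"y":-362,"z":-80,"fingers":255}]' 40
```

```text
[[-0.    -0.954  0.299]
 [-0.001  0.299  0.954]
 [-1.    -0.    -0.001]]validation failed for argument at $[0]...
```

```bash
python3 -m jog '[{"x":0,"y":0,"z":40,"ax":0,"ay":0,"az":0,"fingers":255},{"x":30,"y":-50,"z":40,"ax":0,"ay":0,"az":0,"fingers":255},{"x":60,"y":-100,"z":40,"ax":0,"ay":0,"az":0,"fingers":255},{"x":90,"y":-150,"z":40,"ax":0,"ay":0,"az":0,"fingers":255},{"x":120,"y":-200,"z":40,"ax":0,"ay":0,"az":0,"fingers":255},{"x":150,"y":-250,"z":40,"ax":0,"ay":0,"az":0,"fingers":255},{"x":180,"y":-300,"z":40,"ax":0,"ay":0,"az":5,"fingers":255},{"x":210,"y":-350,"z":30,"ax":0,"ay":0,"az":10,"fingers":255},{"x":240,"y":-362,"z":0,"ax":0,"ay":0,"az":15,"fingers":255},{"x":255,"y":-362,"z":-50,"ax":0,"ay":0,"az":20,"fingers":255},{"x":258,"y":-362,"z":-80,"ax":0,"ay":0,"az":20,"fingers":255},{"x":258,"y":-362,"z":-80,"ax":0,"ay":0,"az":20,"fingers":255},{"x":258,"y":-362,"z":-80,"ax":0,"ay":0,"az":20,"fingers":255},{"x":258,"y":-362,"z":-80,"ax":0,"ay":0,"az":20,"fingers":255}]' 40
```

```text
t: 1.5
eef_pos: [444.9, 235.4, 152.6]
ee_rot: [-1.243, 1.186, 1.243]
ft_force: [0.6, 1.1, 0.6]
width: 0.002
```

```bash
python3 -m jog '[{"x":25,"y":0,"z":0,"ax":0,"ay":0,"az":0,"fingers":255},{"x":45,"y":0,"z":0,"ax":0,"ay":0,"az":0,"fingers":255},{"x":60,"y":0,"z":0,"ax":0,"ay":0,"az":0,"fingers":255},{"x":75,"y":0,"z":0,"ax":0,"ay":0,"az":0,"fingers":255},{"x":90,"y":0,"z":0,"ax":0,"ay":0,"az":0,"fingers":255},{"x":105,"y":0,"z":-5,"ax":0,"ay":0,"az":0,"fingers":255},{"x":120,"y":0,"z":-10,"ax":0,"ay":0,"az":0,"fingers":255},{"x":132,"y":0,"z":-20,"ax":0,"ay":0,"az":0,"fingers":255},{"x":142,"y":0,"z":-32,"ax":0,"ay":0,"az":0,"fingers":255},{"x":150,"y":0,"z":-45,"ax":0,"ay":0,"az":0,"fingers":255},{"x":155,"y":0,"z":-57,"ax":0,"ay":0,"az":0,"fingers":255},{"x":160,"y":0,"z":-70,"ax":0,"ay":0,"az":0,"fingers":255},{"x":164,"y":0,"z":-82,"ax":0,"ay":0,"az":0,"fingers":255},{"x":164,"y":0,"z":-90,"ax":0,"ay":0,"az":0,"fingers":255},{"x":164,"y":0,"z":-95,"ax":0,"ay":0,"az":0,"fingers":255},{"x":164,"y":0,"z":-97,"ax":0,"ay":0,"az":0,"fingers":255},{"x":164,"y":0,"z":-97,"ax":0,"ay":0,"az":0,"fingers":255},{"x":164,"y":0,"z":-97,"ax":0,"ay":0,"az":0,"fingers":255}]'
python3 - <<'E'
from h import *
c=cam('side'); cv2.imwrite('pics/side1.png',cv2.resize(c['frame'][90:250,180:340,::-1],(640,640)))
E
```

```text
t: 3.3
eef_pos: [609.1, 234.5, 54.7]
ee_rot: [-1.243, 1.187, 1.242]
ft_force: [-0.3, 0.7, -0.3]
width: -0.002
```

View pics/side1.png

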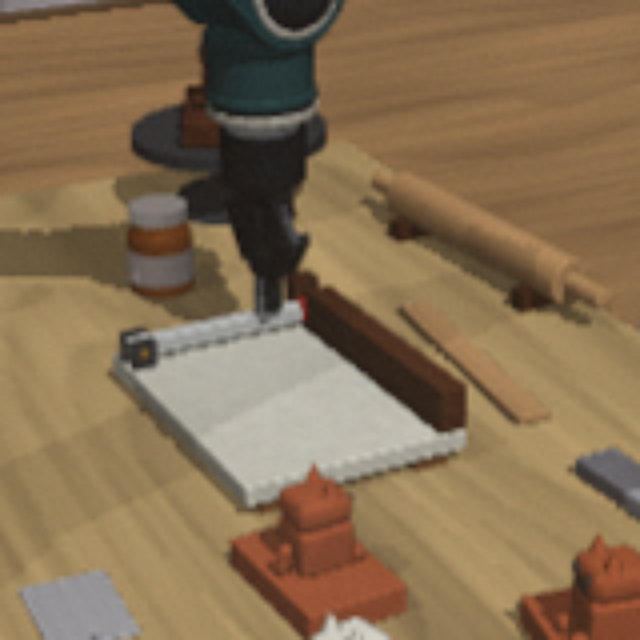

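The side crop shows the bar lying closed, with its red tip in the notch at (300,305). I'll press lightly to confirm, then lift and travel to above the cat.

```bash
python3 -m jog '[{"x":0,"y":0,"z":-2,"ax":0,"ay":0,"az":0,"fingers":255},{"x":0,"y":0,"z":-3,"ax":0,"ay":0,"az":0,"fingers":255},{"x":0,"y":0,"z":-3,"ax":0,"ay":0,"az":0,"fingers":255}]'
python3 -m jog '[{"x":0,"y":0,"z":50,"ax":0,"ay":0,"az":0,"fingers":255},{"x":0,"y":0,"z":100,"ax":0,"ay":0,"az":0,"fingers":255},{"x":0,"y":-30,"z":140,"ax":0,"ay":0,"az":0,"fingers":0},{"x":0,"y":-75,"z":150,"ax":0,"ay":0,"az":0,"fingers":0},{"x":3,"y":-120,"z":150,"ax":0,"ay":0,"az":0,"fingers":0},{"x":5,"y":-165,"z":150,"ax":0,"ay":0,"az":0,"fingers":0},{"x":8,"y":-210,"z":150,"ax":0,"ay":0,"az":-2,"fingers":0},{"x":10,"y":-255,"z":150,"ax":0,"ay":0,"az":-4,"fingers":0},{"x":12,"y":-300,"z":150,"ax":0,"ay":0,"az":-6,"fingers":0},{"x":15,"y":-345,"z":150,"ax":0,"ay":0,"az":-8,"fingers":0},{"x":17,"y":-390,"z":150,"ax":0,"ay":0,"az":-10,"fingers":0},{"x":20,"y":-435,"z":150,"ax":0,"ay":0,"az":-12.4,"fingers":0},{"x":22,"y":-480,"z":140,"ax":0,"ay":0,"az":-12.4,"fingers":0},{"x":22,"y":-515,"z":120,"ax":0,"ay":0,"az":-12.4,"fingers":0},{"x":22,"y":-524,"z":100,"ax":0,"ay":0,"az":-12.4,"fingers":0},{"x":22,"y":-524,"z":90,"ax":0,"ay":0,"az":-12.4,"fingers":0},{"x":22,"y":-524,"z":90,"ax":0,"ay":0,"az":-12.4,"fingers":0},{"x":22,"y":-524,"z":90,"ax":0,"ay":0,"az":-12.4,"fingers":0}]'
python3 - <<'E'
from h import *
s=bot.state(); r=cv2.Rodrigues(s['ee_rot'])[0]; print(np.degrees(np.arctan2(r[1,2],r[0,2])))
c=cam('side'); cv2.imwrite('pics/side2.png',cv2.resize(c['frame'][130:290,220:400,::-1],(720,640)))
E
```

```text
t: 3.65
eef_pos: [609.4, 234.8, 53.4]
ee_rot: [-1.242, 1.186, 1.242]
ft_force: [-10.7, -2.9, 30.3]
width: 0.004
t: 5.45
eef_pos: [631.8, -287.9, 141.9]
ee_rot: [-1.084, 1.284, 1.083]
ft_force: [-0.7, 0.5, 0.7]
width: 1.002
80.31366338202054
```

View pics/side2.png

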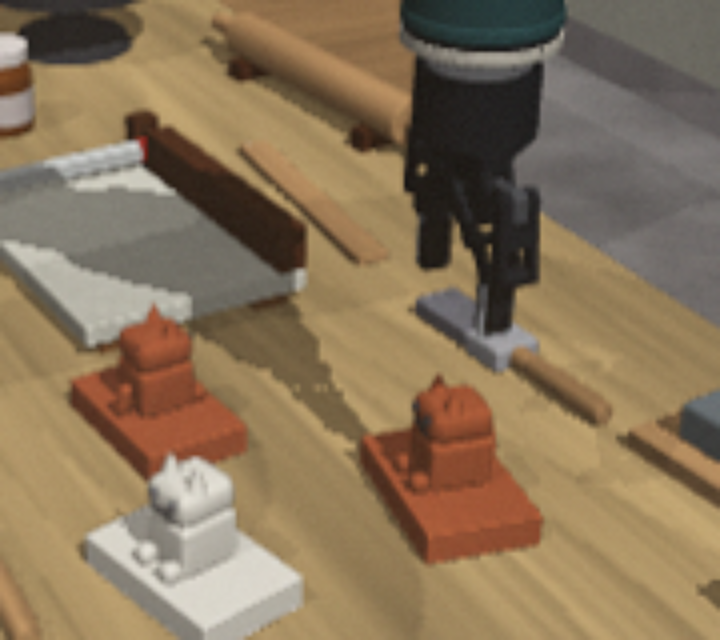

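The side crop shows the fingers straddling above the target cat (head at (455,400), tips at (430,260) and (498,330)). I'll check the numbers by projection before descending.

Run:
```python
from h import *
c=cam('side'); r=R(c)
for p in [(631.5,-289.8,90),(631.5,-289.8,0),(631.8,-287.9,155)]:
    q=cv2.projectPoints(np.array([p],float),cv2.Rodrigues(r.T)[0],-r.T@c['xyz'],c['mtx'],c['dist_coeffs'])[0][0,0]; print(((q-[220,130])*4).round())
# side-view body position from depth
f=c['frame'].astype(float); m=(f[:,:,0]>1.75*f[:,:,1])&(f[:,:,0]>40)
v,u=np.nonzero(m); P=pts(c,np.c_[u,v]); P=P[(abs(P[:,0]-631)<90)&(abs(P[:,1]+290)<90)]
b=P[(P[:,2]>28)&(P[:,2]<80)]; print(b.min(0).round(),b.max(0).round()); pl=P[P[:,2]<22]; print(pl.min(0).round(),pl.max(0).round())
```

```text
[454. 386.]
[446. 500.]
[459. 297.]
[ 596. -316.   28.] [ 664. -271.   80.]
[ 579. -357.    3.] [ 671. -229.   22.]
```

```bash
python3 -m jog '[{"x":0,"y":-2,"z":-30,"ax":0,"ay":0,"az":0,"fingers":0},{"x":0,"y":-2,"z":-60,"ax":0,"ay":0,"az":0,"fingers":0},{"x":0,"y":-2,"z":-90,"ax":0,"ay":0,"az":0,"fingers":0},{"x":0,"y":-2,"z":-108,"ax":0,"ay":0,"az":0,"fingers":0},{"x":0,"y":-2,"z":-108,"ax":0,"ay":0,"az":0,"fingers":0},{"x":0,"y":-2,"z":-108,"ax":0,"ay":0,"az":0,"fingers":60},{"x":0,"y":-2,"z":-108,"ax":0,"ay":0,"az":0,"fingers":255},{"x":0,"y":-2,"z":-108,"ax":0,"ay":0,"az":0,"fingers":255},{"x":0,"y":-2,"z":-108,"ax":0,"ay":0,"az":0,"fingers":255},{"x":0,"y":-2,"z":-108,"ax":0,"ay":0,"az":0,"fingers":255},{"x":0,"y":-2,"z":-108,"ax":0,"ay":0,"az":0,"fingers":255},{"x":0,"y":-2,"z":-108,"ax":0,"ay":0,"az":0,"fingers":255},{"x":0,"y":-2,"z":-108,"ax":0,"ay":0,"az":0,"fingers":255},{"x":0,"y":-2,"z":-108,"ax":0,"ay":0,"az":0,"fingers":255}]' 60
```

```text
t: 6.95
eef_pos: [631.8, -291.7, 34.8]
ee_rot: [-1.084, 1.284, 1.081]
ft_force: [-1.0, 1.5, 8.8]
width: 0.464
```

The grip closed at 39 mm, matching the body width. I'll lift and check before travelling.

```bash
python3 -m jog '[{"x":0,"y":0,"z":10,"ax":0,"ay":0,"az":0,"fingers":255},{"x":0,"y":0,"z":30,"ax":0,"ay":0,"az":0,"fingers":255},{"x":0,"y":0,"z":60,"ax":0,"ay":0,"az":0,"fingers":255},{"x":0,"y":0,"z":90,"ax":0,"ay":0,"az":0,"fingers":255},{"x":0,"y":0,"z":110,"ax":0,"ay":0,"az":0,"fingers":255},{"x":0,"y":0,"z":110,"ax":0,"ay":0,"az":0,"fingers":255},{"x":0,"y":0,"z":110,"ax":0,"ay":0,"az":0,"fingers":255}]'
python3 -m jog '[{"x":-2,"y":20,"z":0,"ax":0,"ay":0,"az":1,"fingers":255},{"x":-5,"y":50,"z":0,"ax":0,"ay":0,"az":2,"fingers":255},{"x":-8,"y":85,"z":0,"ax":0,"ay":0,"az":3,"fingers":255},{"x":-11,"y":120,"z":0,"ax":0,"ay":0,"az":4,"fingers":255},{"x":-14,"y":155,"z":0,"ax":0,"ay":0,"az":5,"fingers":255},{"x":-16,"y":190,"z":0,"ax":0,"ay":0,"az":6,"fingers":255},{"x":-19,"y":225,"z":0,"ax":0,"ay":0,"az":7,"fingers":255},{"x":-22,"y":260,"z":0,"ax":0,"ay":0,"az":8,"fingers":255},{"x":-25,"y":295,"z":0,"ax":0,"ay":0,"az":9,"fingers":255},{"x":-28,"y":330,"z":0,"ax":0,"ay":0,"az":10,"fingers":255},{"x":-31,"y":365,"z":0,"ax":0,"ay":0,"az":11,"fingers":255},{"x":-33,"y":400,"z":0,"ax":0,"ay":0,"az":12,"fingers":255},{"x":-35,"y":430,"z":0,"ax":0,"ay":0,"az":12.5,"fingers":255},{"x":-35,"y":448,"z":-10,"ax":0,"ay":0,"az":12.5,"fingers":255},{"x":-35,"y":448,"z":-30,"ax":0,"ay":0,"az":12.5,"fingers":255},{"x":-35,"y":448,"z":-45,"ax":0,"ay":0,"az":12.5,"fingers":255},{"x":-35,"y":448,"z":-45,"ax":0,"ay":0,"az":12.5,"fingers":255},{"x":-35,"y":448,"z":-45,"ax":0,"ay":0,"az":12.5,"fingers":255}]'
python3 - <<'E'
from h import *
s=bot.state(); r=cv2.Rodrigues(s['ee_rot'])[0]; print(np.degrees(np.arctan2(r[1,2],r[0,2])),r[:,0])
c=cam('side'); cv2.imwrite('pics/side3.png',cv2.resize(c['frame'][110:230,200:320,::-1],(600,600)))
c=cam('top'); np.savez('top3.npz',**c); cv2.imwrite('pics/top3.png',cv2.resize(c['frame'][130:240,140:270,::-1],(650,550)))
E
```

```text
t: 7.65
eef_pos: [630.7, -291.4, 142.9]
ee_rot: [-1.082, 1.285, 1.083]
ft_force: [0.2, 0.4, -6.2]
width: 0.459
t: 9.45
eef_pos: [595.9, 155.4, 97.8]
ee_rot: [-1.243, 1.189, 1.243]
ft_force: [0.3, -0.0, -3.4]
width: 0.459
92.62203001135308 [-9.17892642e-04 -8.45815212e-04 -9.99999221e-01]
```

View pics/side3.png

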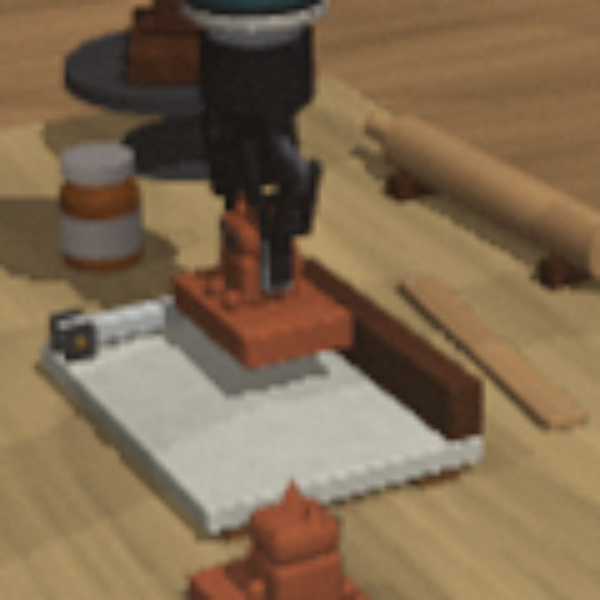

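The side crop shows the cat held level over the board, just short of the fence and the bar (plinth at (265,320)). Now I'll lower it to the board.

```bash
python3 -m jog '[{"x":0,"y":0,"z":-10,"ax":0,"ay":0,"az":0.2,"fingers":255},{"x":0,"y":0,"z":-20,"ax":0,"ay":0,"az":0.2,"fingers":255},{"x":0,"y":0,"z":-28,"ax":0,"ay":0,"az":0.2,"fingers":255},{"x":0,"y":0,"z":-31,"ax":0,"ay":0,"az":0.2,"fingers":255},{"x":0,"y":0,"z":-31,"ax":0,"ay":0,"az":0.2,"fingers":255},{"x":0,"y":0,"z":-31,"ax":0,"ay":0,"az":0.2,"fingers":255}]'
python3 -m jog '[{"x":0,"y":0,"z":-1,"ax":0,"ay":0,"az":0,"fingers":255},{"x":0,"y":0,"z":-1,"ax":0,"ay":0,"az":0,"fingers":255},{"x":0,"y":0,"z":-1,"ax":0,"ay":0,"az":0,"fingers":255}]'
python3 -m jog '[{"x":0,"y":0,"z":-1,"ax":0,"ay":0,"az":0,"fingers":255},{"x":0,"y":0,"z":-1,"ax":0,"ay":0,"az":0,"fingers":255},{"x":0,"y":0,"z":-1,"ax":0,"ay":0,"az":0,"fingers":255}]'
```

```text
t: 10.15
eef_pos: [596.1, 156.4, 67.4]
ee_rot: [-1.246, 1.185, 1.246]
ft_force: [-0.2, 0.3, -4.9]
width: 0.463
t: 10.45
eef_pos: [596.0, 156.4, 66.4]
ee_rot: [-1.246, 1.185, 1.246]
ft_force: [-0.3, 0.8, -5.3]
width: 0.461
t: 10.75
eef_pos: [595.9, 156.4, 65.2]
ee_rot: [-1.246, 1.185, 1.246]
ft_force: [0.3, -0.2, -5.1]
width: 0.463
```

```bash
python3 -m jog '[{"x":0,"y":0,"z":-0.5,"ax":0,"ay":0,"az":0,"fingers":255},{"x":0,"y":5,"z":-0.5,"ax":0,"ay":0,"az":0,"fingers":255},{"x":0,"y":9,"z":-0.5,"ax":0,"ay":0,"az":0,"fingers":255},{"x":0,"y":12,"z":-0.5,"ax":0,"ay":0,"az":0,"fingers":255},{"x":0,"y":12,"z":-0.5,"ax":0,"ay":0,"az":0,"fingers":255}]'
python3 -m jog '[{"x":0,"y":1,"z":0,"ax":0,"ay":0,"az":0,"fingers":255},{"x":0,"y":1.5,"z":0,"ax":0,"ay":0,"az":0,"fingers":255},{"x":0,"y":1.5,"z":0,"ax":0,"ay":0,"az":0,"fingers":255}]'
python3 - <<'E'
from h import *
c=cam('top'); np.savez('top4.npz',**c); cv2.imwrite('pics/top4.png',cv2.resize(c['frame'][145:225,150:260,::-1],(770,560),interpolation=2))
E
```

```text
t: 11.25
eef_pos: [596.0, 169.3, 64.8]
ee_rot: [-1.247, 1.184, 1.247]
ft_force: [-0.6, -0.4, -3.8]
width: 0.46
t: 11.55
eef_pos: [596.0, 169.8, 64.8]
ee_rot: [-1.246, 1.185, 1.246]
ft_force: [0.7, -0.3, -2.2]
width: 0.46
```

View pics/top4.png

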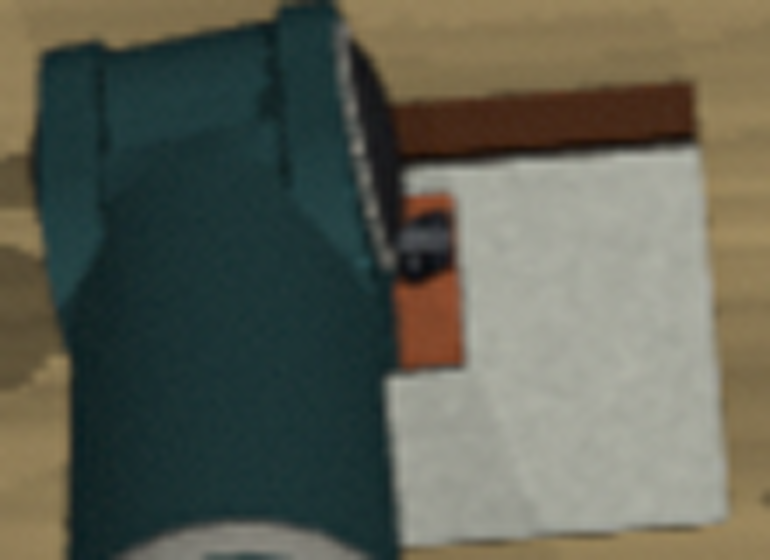

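The top crop shows the plinth square to the fence with a gap of roughly 12–15 mm, and the arm hides the left side. I'll feel for the bar in 1 mm steps.

```bash
python3 -m jog '[{"x":0,"y":1,"z":0,"ax":0,"ay":0,"az":0,"fingers":255},{"x":0,"y":2,"z":0,"ax":0,"ay":0,"az":0,"fingers":255},{"x":0,"y":2,"z":0,"ax":0,"ay":0,"az":0,"fingers":255}]'
python3 -m jog '[{"x":0,"y":0.7,"z":0,"ax":0,"ay":0,"az":0,"fingers":255},{"x":0,"y":1,"z":0,"ax":0,"ay":0,"az":0,"fingers":255},{"x":0,"y":1,"z":0,"ax":0,"ay":0,"az":0,"fingers":255}]'
```

```text
t: 11.9
eef_pos: [596.0, 172.1, 64.8]
ee_rot: [-1.246, 1.185, 1.246]
ft_force: [-0.4, 0.7, -0.7]
width: 0.46
t: 12.2
eef_pos: [596.0, 172.9, 64.8]
ee_rot: [-1.246, 1.185, 1.246]
ft_force: [-0.8, -0.6, -0.6]
width: 0.46
```

```bash
python3 -m jog '[{"x":0,"y":0.7,"z":0,"ax":0,"ay":0,"az":0,"fingers":255},{"x":0,"y":1,"z":0,"ax":0,"ay":0,"az":0,"fingers":255},{"x":0,"y":1,"z":0,"ax":0,"ay":0,"az":0,"fingers":255}]'
```

```text
t: 12.5
eef_pos: [595.9, 173.9, 64.8]
ee_rot: [-1.246, 1.185, 1.246]
ft_force: [0.3, -0.6, -1.1]
width: 0.46
```

```bash
for i in 1; do :; done; python3 -m jog '[{"x":0,"y":0.7,"z":0,"ax":0,"ay":0,"az":0,"fingers":255},{"x":0,"y":1,"z":0,"ax":0,"ay":0,"az":0,"fingers":255},{"x":0,"y":1,"z":0,"ax":0,"ay":0,"az":0,"fingers":255}]'
```

```text
t: 12.8
eef_pos: [596.0, 174.6, 64.8]
ee_rot: [-1.247, 1.185, 1.246]
ft_force: [0.1, -2.6, 0.6]
width: 0.46
```

```bash
python3 -m jog '[{"x":0,"y":0.7,"z":0,"ax":0,"ay":0,"az":0,"fingers":255},{"x":0,"y":1,"z":0,"ax":0,"ay":0,"az":0,"fingers":255},{"x":0,"y":1,"z":0,"ax":0,"ay":0,"az":0,"fingers":255}]'
```

```text
t: 13.1
eef_pos: [596.0, 174.7, 64.9]
ee_rot: [-1.247, 1.186, 1.245]
ft_force: [-1.3, -7.9, 3.0]
width: 0.467
```

Contact with the bar is at y≈174.4 (Fy -8 N). Next I slide towards the fence, keeping a light touch on the bar.

```bash
python3 -m jog '[{"x":2,"y":-0.3,"z":0,"ax":0,"ay":0,"az":0,"fingers":255},{"x":5,"y":-0.2,"z":0,"ax":0,"ay":0,"az":0,"fingers":255},{"x":8,"y":-0.1,"z":0,"ax":0,"ay":0,"az":0,"fingers":255},{"x":11,"y":0.1,"z":0,"ax":0,"ay":0,"az":0,"fingers":255},{"x":11,"y":0.1,"z":0,"ax":0,"ay":0,"az":0,"fingers":255}]'
python3 -m jog '[{"x":0.7,"y":0,"z":0,"ax":0,"ay":0,"az":0,"fingers":255},{"x":1,"y":0,"z":0,"ax":0,"ay":0,"az":0,"fingers":255},{"x":1,"y":0,"z":0,"ax":0,"ay":0,"az":0,"fingers":255}]'
```

```text
t: 13.6
eef_pos: [607.2, 175.2, 64.8]
ee_rot: [-1.247, 1.186, 1.246]
ft_force: [0.3, -5.8, 0.8]
width: 0.456
t: 13.9
eef_pos: [607.8, 175.3, 64.9]
ee_rot: [-1.246, 1.186, 1.246]
ft_force: [-2.6, -5.9, 3.4]
width: 0.463
```

```bash
python3 -m jog '[{"x":0.7,"y":0,"z":0,"ax":0,"ay":0,"az":0,"fingers":255},{"x":1,"y":0.1,"z":0,"ax":0,"ay":0,"az":0,"fingers":255},{"x":1,"y":0.1,"z":0,"ax":0,"ay":0,"az":0,"fingers":255}]'
```

```text
t: 14.2
eef_pos: [608.8, 175.3, 64.8]
ee_rot: [-1.246, 1.186, 1.246]
ft_force: [-2.8, -6.5, 4.0]
width: 0.461
```

```bash
python3 -m jog '[{"x":0.7,"y":0,"z":0,"ax":0,"ay":0,"az":0,"fingers":255},{"x":1,"y":0.1,"z":0,"ax":0,"ay":0,"az":0,"fingers":255},{"x":1,"y":0.1,"z":0,"ax":0,"ay":0,"az":0,"fingers":255}]'
```

```text
t: 14.5
eef_pos: [609.8, 175.4, 64.9]
ee_rot: [-1.246, 1.186, 1.246]
ft_force: [-4.0, -6.4, 3.3]
width: 0.465
```

```bash
python3 -m jog '[{"x":0.7,"y":0,"z":0,"ax":0,"ay":0,"az":0,"fingers":255},{"x":1,"y":0,"z":0,"ax":0,"ay":0,"az":0,"fingers":255},{"x":1,"y":0,"z":0,"ax":0,"ay":0,"az":0,"fingers":255}]'
```

```text
t: 14.8
eef_pos: [610.8, 175.4, 64.8]
ee_rot: [-1.246, 1.186, 1.246]
ft_force: [-3.7, -7.2, 5.4]
width: 0.459
```

```bash
python3 -m jog '[{"x":0.7,"y":0,"z":0,"ax":0,"ay":0,"az":0,"fingers":255},{"x":1,"y":0,"z":0,"ax":0,"ay":0,"az":0,"fingers":255},{"x":1,"y":0,"z":0,"ax":0,"ay":0,"az":0,"fingers":255}]'
```

```text
t: 15.1
eef_pos: [611.0, 175.4, 64.8]
ee_rot: [-1.246, 1.187, 1.247]
ft_force: [-10.3, -7.1, 10.2]
width: 0.461
```

The fence is touched at x≈610.9. Now the firm diagonal push.

```bash
python3 -m jog '[{"x":0.5,"y":0,"z":-0.3,"ax":0,"ay":0,"az":0,"fingers":255},{"x":0.8,"y":0,"z":-0.5,"ax":0,"ay":0,"az":0,"fingers":255},{"x":0.8,"y":0,"z":-0.5,"ax":0,"ay":0,"az":0,"fingers":255},{"x":0.8,"y":0,"z":-0.5,"ax":0,"ay":0,"az":0,"fingers":255}]'
python3 - <<'E'
from h import *
s=bot.state(); print(s['ft_force'],s['eef_pos'],s['moment'])
c=cam('side'); np.savez('side5.npz',**c); cv2.imwrite('pics/side5.png',cv2.resize(c['frame'][130:220,205:310,::-1],(700,600),interpolation=2))
f=c['frame'].astype(float); m=(f[:,:,0]>2.0*f[:,:,1])&(f[:,:,0]>60)
v,u=np.nonzero(m); P=pts(c,np.c_[u,v]); k=(abs(P[:,0]-611)<60)&(abs(P[:,1]-173)<80)&(P[:,2]>25)
P=P[k]; top=P[(P[:,2]>47)&(P[:,2]<60)]
y=np.radians(2.8); J=(top[:,:2]-[577.6,131.3])@np.array([[np.cos(y),-np.sin(y)],[np.sin(y),np.cos(y)]])
print(len(top),'jig plinth-top range',np.percentile(J,[1,99],axis=0).round(1),'z',np.median(top[:,2]))
E
```

```text
t: 15.5
eef_pos: [611.0, 175.4, 64.8]
ee_rot: [-1.245, 1.188, 1.249]
ft_force: [-21.6, -8.0, 25.3]
width: 0.461
[-21.59724642  -7.95040702  25.25573482] [611.02541941 175.43609183  64.83013701] [-1.51495172  4.02423773  0.13370476]
1 jig plinth-top range [[-5.8 93.4]
 [-5.8 93.4]] z 50.15537064094076
```

View pics/side5.png

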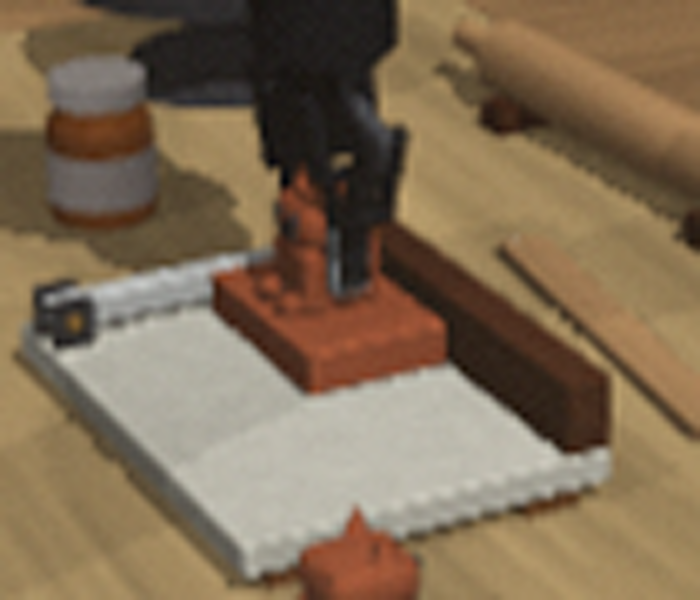

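The side crop shows the cat seated, with its plinth flush along the fence at (445,330) and its left side at the bar at (220,285). One quick check comparing the plinth corners with the expected seated pose.

```bash
python3 - <<'E'
from h import *
c=dict(np.load('side5.npz')); r=R(c); y=np.radians(2.8); A=np.array([[np.cos(y),-np.sin(y)],[np.sin(y),np.cos(y)]])
for n,p in dict(br_top=(75,-20,54),fr_top=(-5,-20,54),fr_bot=(-5,-20,30),fl_top=(-5,100,54),fence_r_bot=(75,-140,70)).items():
    w=np.r_[A@p[:2]+[577.6,131.3],p[2]]
    q=cv2.projectPoints(w[None],cv2.Rodrigues(r.T)[0],-r.T@c['xyz'],c['mtx'],c['dist_coeffs'])[0][0,0]; print(n,((q-[205,130])*6.667).round())
s=bot.state(); print(s['t'],s['ft_force'])
E
python3 -m jog '[{"x":0,"y":0,"z":0,"ax":0,"ay":0,"az":0,"fingers":255},{"x":0,"y":0,"z":0,"ax":0,"ay":0,"az":0,"fingers":255},{"x":0,"y":0,"z":0,"ax":0,"ay":0,"az":0,"fingers":255},{"x":0,"y":0,"z":0,"ax":0,"ay":0,"az":0,"fingers":255}]'
```

```text
br_top [449. 321.]
fr_top [309. 354.]
fr_bot [311. 397.]
fl_top [209. 269.]
fence_r_bot [570. 384.]
15.55 [-22.03053366  -8.73928492  23.80478271]
t: 15.95
eef_pos: [611.0, 175.4, 64.8]
ee_rot: [-1.245, 1.188, 1.249]
ft_force: [-21.5, -9.0, 23.7]
width: 0.463
```

The corners agree within about 1 to 1.5 camera pixels, and the push is steady at about 21 N into the fence and 24 N down. Handing in.

```bash
python3 -c "
from cell import bot
bot.hand_in(); s=bot.state(); print(s['t'],s['ft_force'],s['eef_pos'])"
```

```text
the job is handed in; nothing more can be done
the job is handed in; nothing more can be done
```

I swung the stop bar down into its notch and set the terracotta cat in the corner of the jig. I picked the terracotta cat farthest from the base (695 mm). The job is handed in with the arm still holding the push, at about 16 s on the robot's clock.

**Last checks:**
- **Push:** the wrist force was steady at about 21 N into the fence, 9 N against the bar and 24 N down. The tool stayed upright, and the grip held at about 39 mm.
- **Stop bar:** it looked seated in the notch in the side view, and it held about 30 N when I pressed it. I did not measure its angle directly.
- **Seating:** I felt contact with the bar, the fence and the board in turn. In the side view the visible plinth corners match the expected pose to about 1–2.5 pixels.
- **Not confirmed:** the depth check of the plinth found only one usable pixel, so it told me nothing. The arm hid the plinth's left side from the top camera, so that side rests on the contact forces and the side view. I did not re-measure the other objects, but I saw none disturbed. A state reading after hand-in was refused.

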